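# Unmould a plaster cast and aim the examination lamp at it

## Task

Lift the plaster cast out of its mould and set it down, without dropping it, flat inside the shallow grey tray with its ribbed side up. Swivel and tilt the head of the examination lamp by its handle so that the middle of its white panel points squarely at the middle of the cast in the tray. Leave the other things on the desk standing where they are.

Things in the scene. Friction and masses are not known exactly. Their poses are not given: they have to be found in the camera images.
- cast: Plaster cast, loose, 0.2 to 0.4 kg: a rectangular foot 104 (x) x 60 (y) x 18 mm high with a raised block 84 x 42 mm on top of it, from 18 to 34 mm, that bears 3 mm tread ribs (total height 37 mm). Grasp the raised block across its 42 mm width (along y). Origin at the centre of the underside, x along its length, z up through the ribbed side. At the start it sits in the mould's cavity.
- cast_mid (a point): The middle of the cast: on its z axis, 18 mm above its underside. The lamp must point here.
- mould: Open dark steel mould, fixed to the desk, 124 (x) x 80 (y) x 26 mm high; cavity 108 x 64 mm, 18 mm deep, floor 8 mm above the desk, so the cast's foot ends level with the rim and only its raised block stands out. Origin at the centre of the underside on the desk, x along its length.
- tray: Shallow grey plastic tray, fixed to the desk, outside 132 (x) x 88 (y) mm, inside 122 x 78 mm, floor 5 mm and rim 12 mm above the desk. Origin at the centre of the underside on the desk, x along its length.
- lamp_axis (a point): Point on the lamp's vertical swivel axis at the height of the tilt hinge, 105 mm above the desk. Its x axis points level the way the head faces, its y axis lies along the tilt hinge. The lamp stands fixed on a round black foot of radius 58 mm, with a yoke 150 mm wide over its hinge caps.
- lamp_face (a point): Centre of the lamp's white panel (about 100 x 94 mm, in a black head 112 mm wide, 110 mm high and 16 mm thick); x points straight out of the panel, y along the hinge, z up the panel towards the handle. It lies 45 mm from the tilt hinge along z and 8 mm along x.
- lamp_handle (a point): Middle of the steel handle bar along the head's top edge: round, 12 mm diameter, free over 74 mm between its two stems, 132 mm from the tilt hinge along the head's z, 32 mm clear of the head's top edge. Pinch it from above.
- lamp_swivel (a joint): Swivel of the lamp about the vertical (rad), counter-clockwise from above positive, 0 when the head faces straight ahead of the robot (+x); a turn either way is free; friction (0.12 N m) holds it.
- lamp_tilt (a joint): Tilt of the lamp's head (rad): 0 upright, positive leans the handle forward over the lit side so that the panel looks downward; range -0.5 to 1.2; friction (0.3 N m) holds it.
- glue_stick: Bystander: glue stick standing upright, 22 mm across, 90 mm high; origin under its centre.
- clip: Bystander: black bulldog clip standing, 32 x 21 x 34 mm; origin under its centre.
- tape_roll: Bystander: roll of brown tape, 96 mm across, 48 mm high; origin under its centre.
- jar: Bystander: clear jar with grey lid, 58 mm across, 98 mm high; origin under its centre.

How it is judged:
At the end, for the whole second after the job is handed in: The cast rests in the tray, ribs up: within 20 mm of the tray's centre, underside within 4 mm of its floor, tilt under 0.08 rad. The lamp is still and faces the cast; the line straight out of its panel's centre passes the cast's middle within 20 mm sideways and 20 mm up or down the panel (horizontal distance between cast and tray below 0.02 m and z of cast in the frame of tray below 0.009 m and angle between cast's own z axis and vertical below 0.08 rad and linear speed of cast below 0.02 m/s and x of cast_mid in the frame of lamp_face above 0.03 m and y of cast_mid in the frame of lamp_face between -0.02 and 0.02 m and z of cast_mid in the frame of lamp_face between -0.02 and 0.02 m and velocity of joint lamp_swivel between -0.05 and 0.05 rad/s and velocity of joint lamp_tilt between -0.05 and 0.05 rad/s); the robot touches nothing.
It fails at once if the cast is dropped: it moves faster than 0.7 m/s out of the fingers (linear speed of cast above 0.7 m/s and contact force between the fingers and cast below 0.3 N).
It fails at once if the glue stick, bulldog clip, tape roll or jar is shoved more than 25 mm or knocked over (distance of any of glue_stick, clip, tape_roll, jar from where it was at the start of the episode above 0.025 m or angle between any of glue_stick, clip, tape_roll, jar's own z axis and vertical above 0.5 rad).
It also fails if it takes over 67 s, if anything falls off the work surface, if the arm or the gripper's body presses on something with over 40 N, if the wrist force passes 120 N, or if a joint passes its speed limit or range.

## Robot

A 6-joint arm with a two-finger parallel gripper is mounted at the origin on the work surface; the furniture and walls round the work are solid. World frame = base frame: x ahead of the robot, y to its left, z up, the work surface at z = 0. Lengths are in m, angles in rad, forces in N, time in s.
With the tool pointing down it reaches from about 0.275 to 0.875 m from the base axis. Payload 12.5 kg.
Tool frame: the origin (TCP) lies on the centre line of the jaws, within the pads' length; the fingertips stand r.finger_overhang ahead of it and the grasp point (between the pads) lies 3 mm ahead of it (r.finger_overhang is the distance from the TCP to the fingertips, in m); z points along the fingers, y is the line along which they close (so a half turn about z gives the same grasp; the last joint's range is limited). The gripper opens to 85 mm and grips with 20 to 120 N. Pads are 22 mm wide; open, the fingers measure 114 mm over their backs; the gripper's body (76 mm by 85 mm) begins 54 mm behind the grasp point. The pads swing forward as they close: fully open they stand 13 mm farther back than shut.
Start: joints at [-1.226, 0.351, 1.652, -0, 1.139, -0.085], TCP at [0.229, -0.5, 0.253] pointing down, gripper open.
Joint ranges: [-2.75, 2.75], [-0.79, 2.1], [0.01, 2.65], [-1.57, 4.71], [0.07, 3.14], [-2.87, 2.87]. Speed limits (rad/s): [2.22, 2.22, 2.79, 3.14, 3.14, 3.14].

## Interface

Orientations are given as a unit quaternion [x, y, z, w].
In Python, from cell import r, optics gives the robot as it stands. The module is installed in compiled form; this text tells all that it offers. Calls block until the motion is done:
- r.move_to(position, orientation): joint-space move of the TCP to a pose.
- r.move_linear(position, rot=None, vel=0.15): straight line of the TCP; rot=None keeps the orientation; vel is the mean speed in m/s.
- r.set_joints(angles): joint-space move.
- r.set_gripper(opening, squeeze=None): opening from 0.0 (shut) to 1.0 (fully open); squeeze is the grip in N (None keeps the last); returns when the fingers have stopped.
- r.sleep(seconds).
- r.inverse_kinematics(position, orientation): joint angles nearest the present ones, or None.
- optics.get_image(name): name is "side" or "top" or "wrist"; returns a dict with "pixels" (420x560x3 uint8, red, green, blue), "depth" (420x560 float32, m along the optical axis (not along the pixel's ray), 0 where there is no reading), "fx", "fy", "cx", "cy" (pixels), "camera_from_world" (4x4, takes a point from world to camera coordinates); the wrist camera has in their place "mount" (4x4, takes a point from camera to tool coordinates, whose origin is the TCP and whose axes are the flange's). Camera axes: x right, y down, z forward; pixel columns grow to the right and rows downward; lengths in m; the calibration is good to about 2 mm. The wrist camera is an equidistant fisheye: a pixel r from the principal point sees the ray r / f radians off the axis. A picture is of the moment at which its call begins: read the wrist's pose just before it.
A pose or a line that the arm cannot do raises r.PlanningError and nothing moves.
- r.hand_in(): hands the job in; it is judged then, once.
Readings, each from a call of its own:
- r.current_t(): time.
- r.current_q(): joint angles.
- r.current_qvel(): joint speeds.
- r.current_effort(): joint torques, N m.
- r.current_tool_pos(): TCP position.
- r.current_ee_rot(): TCP orientation.
- r.current_contact_force(): force on the tool from outside, world axes, zero at the start.
- r.current_torque(): the same for the moment, N m.
- r.current_opening(): opening from 0.0 (shut) to 1.0 (fully open).
- r.current_finger_force(): force on a finger pad.
Only numpy, scipy, OpenCV 4.12 (cv2) and the standard library are available. Lean on these libraries where they do the work, as an engineer would, in place of code of your own. Each camera call takes 0.05 s, during which the arm holds its last target. There are 200 camera calls.

## Working session

There is one attempt and no reset: what is moved stays moved. The work goes in short steps, each a Python script; the robot and the scene stay as the last script left them, time stands still between calls to the robot, and variables do not carry over. Pictures are saved under pics/ and viewed, at most 10 in all, crops included, and the job is handed in when it is done.

```bash
mkdir -p pics; cat > h.py <<'E'
import numpy as np, cv2
from cell import r, optics
from scipy.spatial.transform import Rotation as R
def cloud(im):
    d=im["depth"]; v,u=np.indices(d.shape)
    p=np.stack([(u-im["cx"])/im["fx"]*d,(v-im["cy"])/im["fy"]*d,d],-1)
    T=np.linalg.inv(im["camera_from_world"])
    w=p@T[:3,:3].T+T[:3,3]; w[d<=0]=np.nan
    return w
def down(yaw):  # tool z down, tool y (closing) at world angle yaw
    y=np.array([np.cos(yaw),np.sin(yaw),0]); z=np.array([0,0,-1.]); x=np.cross(y,z)
    return R.from_matrix(np.stack([x,y,z],1)).as_quat()
E
python3 - <<'E'
from h import *
for n in("top","side"):
    im=optics.get_image(n); np.savez(n+"0.npz",**im)
    cv2.imwrite(f"pics/{n}0.png",im["pixels"][...,::-1])
    print(n,im["fx"],im["cx"],im["cy"],np.linalg.inv(im["camera_from_world"]).round(3).tolist(),(im["depth"]>0).mean())
print(r.finger_overhang,r.current_t(),r.current_ee_rot(),down(0))
E
```

```text
top 530.6226920212321 286.0469855934475 211.29832423864482 [[-0.018, -0.992, 0.126, 0.323], [-1.0, 0.019, 0.007, -0.326], [-0.009, -0.125, -0.992, 1.45], [0.0, 0.0, 0.0, 1.0]] 0.9961224489795918
side 389.8927309206321 280.0946845435622 210.74757669108328 [[0.976, -0.084, 0.2, 0.279], [-0.216, -0.472, 0.855, -1.133], [0.022, -0.878, -0.479, 0.629], [0.0, 0.0, 0.0, 1.0]] 0.9955187074829932
0.022 0.1 [ 9.76998810e-01  2.13244131e-01 -7.95016851e-05 -5.09035428e-04] [0.70710678 0.70710678 0.         0.        ]
```

View pics/top0.png

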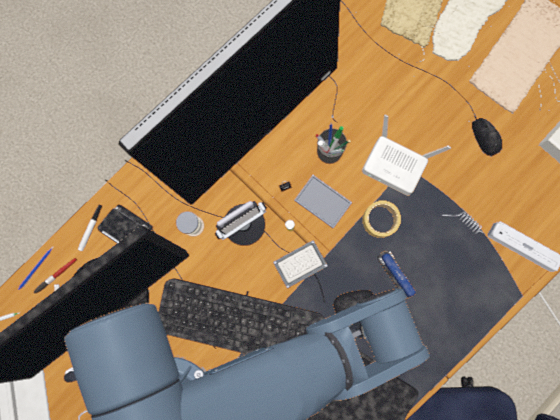

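View pics/side0.png

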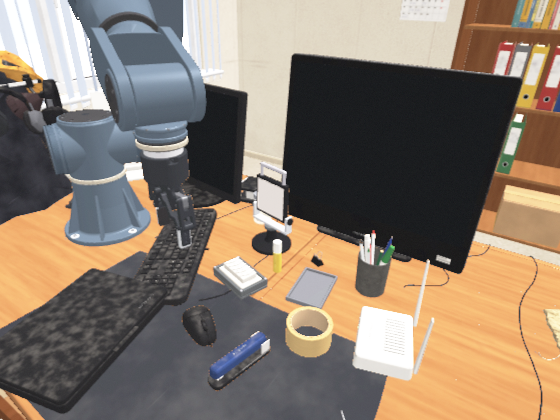

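Top view: mould with cast at about (301,263), tray (323,201), lamp (241,222), glue stick (290,224), clip (285,186), tape (382,219) and jar (189,223). Next I measure them.

```bash
cat > m.py <<'E'
from h import *
im=dict(np.load("top0.npz")); w=cloud(im); px=im["pixels"]; hsv=cv2.cvtColor(px,cv2.COLOR_RGB2HSV)
def toplane(uv,z):
    T=np.linalg.inv(im["camera_from_world"]); uv=np.atleast_2d(uv).astype(float)
    d=np.c_[(uv[:,0]-im["cx"])/im["fx"],(uv[:,1]-im["cy"])/im["fy"],np.ones(len(uv))]@T[:3,:3].T
    return T[:3,3]+d*((z-T[2,3])/d[:,2])[:,None]
def rect(mask,name,box,z):
    m=np.zeros(mask.shape,np.uint8);x0,y0,x1,y1=box; m[y0:y1,x0:x1]=mask[y0:y1,x0:x1]
    c=max(cv2.findContours(m,0,2)[0],key=cv2.contourArea)
    p=toplane(c[:,0],z)[:,:2]*1000
    (cx,cy),(a,b),ang=cv2.minAreaRect(p.astype(np.float32))
    print(name,np.round([cx,cy,a,b,ang],1))
Z=w[...,2]
if __name__=="__main__":
    for u,v in[(301,263),(323,201),(290,224),(285,186),(382,200),(189,223),(260,300),(241,222),(350,320)]: print(u,v,w[v,u].round(3))
    s=hsv[...,1];v=hsv[...,2]
    rect((s<60)*1,"tray",(290,165,355,235),.012)
    rect((v<130)*1,"mould dark",(270,235,335,290),.026)
    rect((Z>.016)*1,"mould depth",(270,238,335,290),.026)
    rect(((s<70)&(v>150))*1,"cast",(270,235,335,290),.04)
    rect((Z>.036)*1,"cast depth",(270,238,335,290),.042)
    rect((Z>.05)*1,"glue",(275,210,303,240),.09)
    rect((Z>.015)*1,"clip",(275,175,298,196),.034)
    rect((Z>.05)*1,"jar",(165,205,207,240),.098)
    rect((Z>.03)*1,"tape",(355,190,410,245),.048)
    rect((Z>.02)*1,"lamp",(205,190,275,250),.1)
    reg=np.zeros(Z.shape,bool);reg[190:250,205:275]=1
    for a,b in((.05,.1),(.1,.12),(.12,.16),(.16,.2),(.2,.225),(.225,.26)):
        q=w[reg&(Z>a)&(Z<b)]
        if len(q)>5: print(a,b,len(q),q.mean(0).round(3),cv2.minAreaRect((q[:,:2]*1000).astype(np.float32)))
    print(w[reg][:,2].max())
    h=cv2.resize(px[160:300,160:360],None,fx=4,fy=4,interpolation=2); cv2.imwrite("pics/c1.png",h[...,::-1])
E
python3 m.py
```

```text
301 263 [ 0.363 -0.353  0.045]
323 201 [ 0.533 -0.418  0.003]
290 224 [ 0.462 -0.326  0.09 ]
285 186 [ 0.574 -0.315  0.019]
382 200 [ 0.533 -0.581  0.001]
189 223 [ 0.468 -0.068  0.102]
260 300 [ 0.267 -0.243  0.023]
241 222 [ 0.464 -0.204  0.136]
350 320 [ 0.254 -0.42   0.577]
tray [ 531.3 -416.7  131.8   88.3   52.9]
mould dark [ 349.4 -390.9  100.8  112.5   88.3]
mould depth [ 360.9 -351.6   79.8  123.7   27.7]
cast [ 361.8 -349.4   61.2  104.6   27.5]
cast depth [ 361.2 -350.9   41.8   83.7   27.6]
glue [ 460.5 -326.2   20.6   23.3   88.9]
clip [ 571.2 -315.1    8.7   30.    17.6]
jar [468.6 -67.2  62.1  56.7  88.9]
tape [ 476.3 -570.6   95.8   93.5   88.9]
lamp [ 472.3 -200.4   60.2  148.7   33. ]
0.05 0.1 207 [ 0.465 -0.206  0.073] ((516.1478271484375, -187.61654663085938), (143.22312927246094, 132.07955932617188), 19.90123748779297)
0.1 0.12 134 [ 0.468 -0.201  0.114] ((471.5928955078125, -201.193603515625), (23.053958892822266, 147.0988311767578), 31.826900482177734)
0.12 0.16 115 [ 0.466 -0.207  0.14 ] ((464.25164794921875, -204.6474609375), (17.515087127685547, 131.47845458984375), 27.20125389099121)
0.16 0.2 131 [ 0.466 -0.205  0.182] ((472.6010437011719, -201.64283752441406), (19.11298942565918, 110.24799346923828), 31.944520950317383)
0.2 0.225 185 [ 0.47  -0.203  0.206] ((471.4649353027344, -201.28598022460938), (16.031463623046875, 111.45281219482422), 32.005767822265625)
0.225 0.26 212 [ 0.473 -0.201  0.242] ((473.6213073730469, -200.08221435546875), (12.878664016723633, 93.8819580078125), 31.594032287597656)
nan
```

View pics/c1.png

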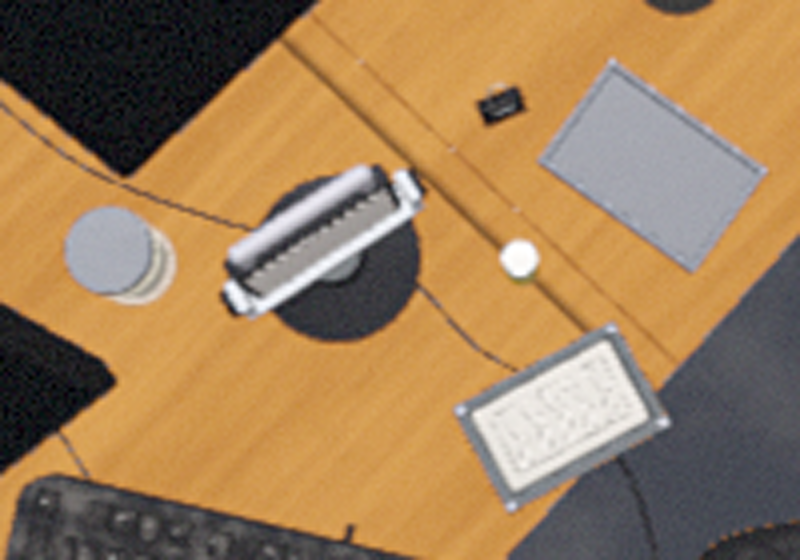

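The crop confirms the layout: cast with ribs up, the lamp head upright and its lit side facing lower right. The clip, at (500,105) in the crop, is clear of the tray. Now I check monitor clearance and plan the IK.

```bash
python3 - <<'E'
from m import *
for u,v in[(193,200),(338,70),(123,140),(187,255),(148,230),(150,290),(250,100)]: print(u,v,np.nanmedian(w[v-2:v+3,u-2:u+3].reshape(-1,3),0).round(3))
k=(Z>.12)&(np.hypot(w[...,0]-.47,w[...,1]+.2)<.35)&(np.hypot(w[...,0]-.47,w[...,1]+.2)>.1)&(w[...,1]>-.35)
q=w[k]
d=np.hypot(q[:,0]-.47,q[:,1]+.2); 
for lo,hi in((.12,.2),(.2,.3),(.3,.4),(.4,.55),(.55,.8)):
    s=(q[:,2]>lo)&(q[:,2]<hi)
    if s.any(): i=np.argmin(np.where(s,d,9)); print(lo,hi,s.sum(),q[i].round(3),d[i])
# foot circle
hsvv=hsv[...,2]; m=np.zeros(Z.shape,np.uint8); m[195:250,210:270]=((hsvv<90)&(Z<.03))[195:250,210:270]
c=max(cv2.findContours(m,0,2)[0],key=cv2.contourArea); p=toplane(c[:,0],.012)
print("foot",cv2.minEnclosingCircle((p[:,:2]*1000).astype(np.float32)))
d2=np.deg2rad
for n,p,a in(("cast",[.361,-.351,.05],27.6),("tray",[.531,-.417,.05],-37.1),("lamp",[.4725,-.2005,.24],33),("lamp",[.4725,-.2005,.24],33+72.5),("lamp",[.4725,-.2005,.24],33-180),("lamp",[.4725,-.2005,.24],33+72.5-180),("cast",[.361,-.351,.05],27.6-180),("tray",[.531,-.417,.05],-37.1+180)):
    q=r.inverse_kinematics(p,down(d2(a))); print(n,a,None if q is None else np.round(q,2))
E
```

```text
193 200 [ 0.535 -0.069  0.052]
338 70 [ 0.908 -0.471  0.002]
123 140 [ 0.581 -0.021  0.497]
187 255 [ 0.387 -0.061  0.091]
148 230 [ 0.426 -0.037  0.379]
150 290 [0.299 0.056 0.002]
250 100 [ 0.725 -0.241  0.289]
0.12 0.2 2524 [ 0.565 -0.097  0.12 ] 0.14076631339738094
0.2 0.3 3903 [ 0.574 -0.095  0.207] 0.14819065070407905
0.3 0.4 5723 [ 0.588 -0.095  0.304] 0.1582914824973931
0.4 0.55 7384 [ 0.587 -0.08   0.401] 0.16784946670643294
0.55 0.8 18099 [ 0.291 -0.136  0.713] 0.18971004215124337
foot ((466.6979064941406, -203.69271850585938), 54.98295593261719)
cast 27.6 [-0.86  0.58  1.91 -0.    0.65 -1.35]
tray -37.1 [-0.73  0.81  1.42 -0.    0.91 -0.09]
lamp 33 [-0.49  0.3   1.76 -0.    1.08 -1.07]
lamp 105.5 [-0.49  0.3   1.76 -0.    1.08 -2.33]
lamp -147 [-0.49  0.3   1.76 -0.    1.08  2.07]
lamp -74.5 [-0.49  0.3   1.76 -0.    1.08  0.81]
cast -152.4 [-0.86  0.58  1.91 -0.    0.65  1.8 ]
tray 142.9 None
```

```bash
python3 - <<'E'
from h import *
q=down(np.deg2rad(27.6))
r.set_gripper(.72,squeeze=50)
r.move_to([.361,-.351,.15],q)
r.move_linear([.361,-.351,.062],vel=.1)
f0=r.current_contact_force()
for z in np.arange(.059,.044,-.0015):
    r.move_linear([.361,-.351,z],vel=.03); df=r.current_contact_force()-f0
    print(round(z,4),df.round(1))
    if df[2]>4: break
z+=.0015; r.move_linear([.361,-.351,z],vel=.03)
r.set_gripper(0.,squeeze=50)
print(r.current_opening(),r.current_finger_force(),r.current_tool_pos(),(r.current_contact_force()-f0).round(1),r.current_t())
E
```

```text
0.059 [-0.2  0.9  1.3]
0.0575 [-1.   0.1  1.4]
0.056 [-0.4 -0.   0.6]
0.0545 [-0.1  0.1  1.4]
0.053 [-0.6 -1.  -0.2]
0.0515 [-0.  -0.7  1.7]
0.05 [-0.2 -0.2  0.7]
0.0485 [-1.1  0.2  0.8]
0.047 [-0.7 -0.   1.4]
0.0455 [-0.3 -0.1  1.9]
0.4741262413472116 51.6106778383255 [ 0.36108952 -0.35113059  0.04733002] [-1.6 -0.3  5.5] 5.7083
```

```bash
python3 - <<'E'
from h import *
f0=r.current_contact_force()
r.move_linear([.361,-.351,.075],vel=.05); print((r.current_contact_force()-f0).round(1),r.current_opening())
r.move_linear([.361,-.351,.16],vel=.12)
r.sleep(.2);print((r.current_contact_force()-f0).round(1),r.current_opening(),r.current_finger_force(),r.current_t())
q=down(np.deg2rad(-37.1))
r.move_to([.531,-.417,.16],q)
r.move_linear([.531,-.417,.085],vel=.1)
im=optics.get_image("side"); c=im["pixels"][200:340,180:380]; cv2.imwrite("pics/s2.png",cv2.resize(c,None,fx=4,fy=4,interpolation=2)[...,::-1])
im=optics.get_image("top"); np.savez("top2.npz",**im)
print(r.current_opening(),r.current_finger_force(),r.current_t())
E
```

```text
[ 1.1  0.2 -7. ] 0.4791829157429655
[ 1.4 -0.2 -8.1] 0.4772124501807129 50.900028347969055 7.475
0.48130609750181885 50.89098930358887 9.625
```

View pics/s2.png

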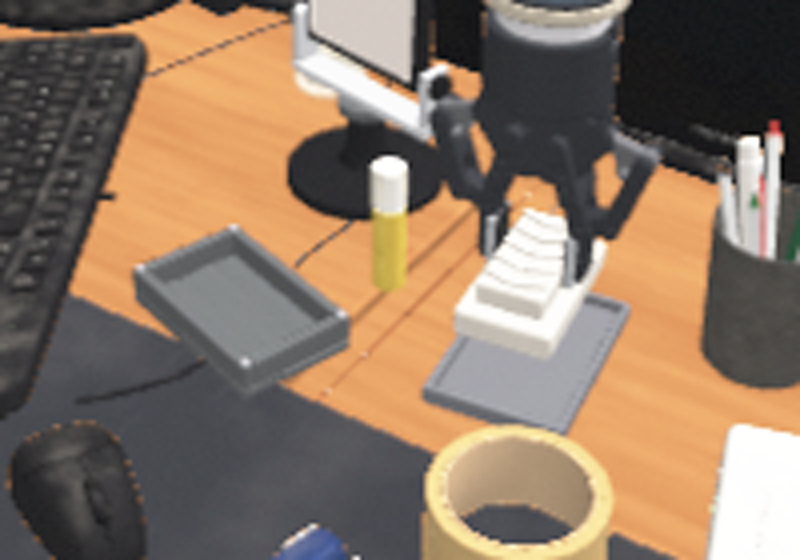

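The cast is out of the mould and held level over the tray, aligned with it (crop around (530,290)). I lower it until it touches.

```bash
python3 - <<'E'
from h import *
p=[.531,-.417]
r.move_linear([*p,.052],vel=.08); r.sleep(.2)
f0=r.current_contact_force()
for z in np.arange(.0505,.0375,-.001):
    r.move_linear([*p,z],vel=.03); df=(r.current_contact_force()-f0)[2]
    if df>5: break
print(z,df)
r.sleep(.2)
r.set_gripper(.72); r.sleep(.2)
r.move_linear([*p,.11],vel=.1)
r.move_to([.44,-.27,.36],down(np.deg2rad(-147)))
r.sleep(.1)
t=r.current_tool_pos(),r.current_ee_rot()
for n in("top","side","wrist"):
    im=optics.get_image(n); np.savez(n+"3.npz",tp=t[0],tr=t[1],**im)
    cv2.imwrite(f"pics/{n}3.png",im["pixels"][...,::-1])
print(r.current_t())
E
sed -i 's/top0.npz/top3.npz/' m.py; python3 - <<'E'
from m import *
T0=Z
k=(Z>.034)&(Z<.055)&(np.hypot(w[...,0]-.531,w[...,1]+.417)<.06)
q=w[k]; print(k.sum(),q.mean(0) if len(q) else 0, cv2.minAreaRect((q[:,:2]*1000).astype(np.float32)) if len(q)>4 else 0)
A=np.c_[q[:,:2],np.ones(len(q))]; print("plane",np.linalg.lstsq(A,q[:,2],rcond=None)[0])
im=np.load("side3.npz"); w2=cloud(im); 
for a,b in((.112,.2),(.23,.26)):
    k=(w2[...,2]>a)&(w2[...,2]<b)&(np.hypot(w2[...,0]-.472,w2[...,1]+.201)<.085); s=w2[k]; s=s[np.isfinite(s).all(1)]
    print(len(s), s.mean(0), cv2.minAreaRect((s[:,:2]*1000).astype(np.float32)))
    if a<.2:
        c=s-np.median(s,0); wl=im["pixels"][k]; wl=wl[:len(s)]
        m=(wl.min(1)>170); s=s[m]; c=s-s.mean(0); print("panel",len(s),s.mean(0),np.linalg.svd(c,full_matrices=False)[2])
E
```

```text
0.0435 9.784335161412864
15.9333
470 [ 0.52822572 -0.41716852  0.04015625] ((528.3966674804688, -416.8819885253906), (83.98261260986328, 42.17360305786133), 53.54743576049805)
plane [-0.00321197 -0.00268648  0.04073219]
985 [ 0.47318881 -0.2137189   0.15545029] ((472.03887939453125, -204.13885498046875), (20.389310836791992, 149.0462646484375), 34.02650833129883)
panel 720 [ 0.4675569  -0.20685351  0.15362248] [[-5.35572180e-01  8.37168908e-01  1.10953415e-01]
 [-5.98519125e-02  9.34259802e-02 -9.93825606e-01]
 [ 8.42365828e-01  5.38906120e-01 -6.98043494e-05]]
134 [ 0.47508595 -0.20774432  0.23983661] ((474.6552734375, -203.66845703125), (12.777182579040527, 94.25509643554688), 32.68815231323242)
```

View pics/wrist3.png

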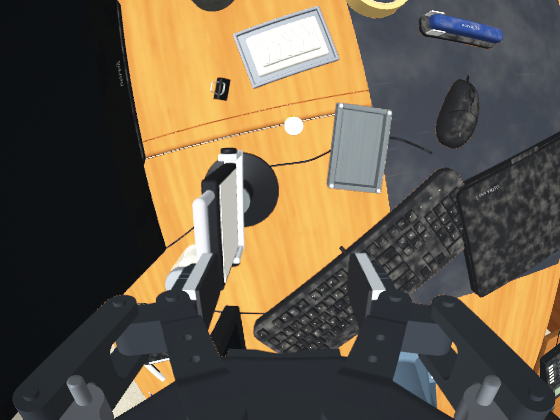

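View pics/side3.png

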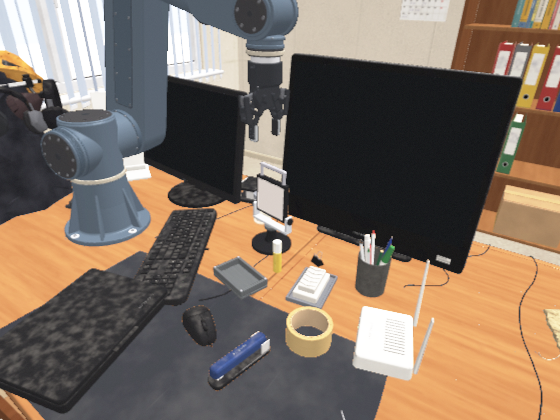

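The cast lies level in the tray, about 3 mm off centre, with ribs up. The lamp head is upright and faces −147.4°. Next I grip the handle, swivel it, then tilt.

```bash
cat >> h.py <<'E'
AX=np.array([.4731,-.2011,.105])
def handle(yaw,t,lift=.006):  # TCP pose pinching the handle at lamp yaw/tilt
    f=np.array([np.cos(yaw),np.sin(yaw),0]); e=np.array([0,0,1.])
    u=np.sin(t)*f+np.cos(t)*e; n=np.cos(t)*f-np.sin(t)*e
    return AX+(.132+lift)*u, R.from_matrix(np.stack([np.cross(n,-u),n,-u],1)).as_quat()
E
python3 - <<'E'
from h import *
d=np.deg2rad; y0,y1,t1=d(-147.4),d(-75.6),.543
p1,q1=handle(y1,t1); print(p1,r.inverse_kinematics(p1,q1))
p,q=handle(y0,0)
r.move_to(p+[0,0,.07],q)
r.move_linear(p,vel=.08)
r.set_gripper(0,squeeze=40); f0=r.current_contact_force()
print(r.current_opening(),r.current_finger_force(),f0.round(1))
for a in np.linspace(y0,y1,7)[1:]: r.move_to(*handle(a,0))
print("swivelled",r.current_t(),(r.current_contact_force()-f0).round(1),r.current_torque().round(2))
for t in np.linspace(0,t1,7)[1:]:
    p,q=handle(y1,t); r.move_linear(p,rot=q,vel=.04)
print("tilted",r.current_t(),(r.current_contact_force()-f0).round(1),r.current_opening())
im=optics.get_image("side"); cv2.imwrite("pics/side4.png",cv2.resize(im["pixels"][120:300,180:400],None,fx=3,fy=3)[...,::-1])
E
```

```text
[ 0.49083297 -0.27016534  0.22315041] [-0.71504729  0.60174109  1.42495669  0.29803328  1.57559028  0.53547538]
0.12463939351838646 38.93282175064087 [-0.3  1.2  2.8]
swivelled 19.825 [-3.6 -1.2  3.6] [-0.07  0.49  0.16]
tilted 22.575 [-0.2 -7.4  2.6] 0.12211583188895862
```

View pics/side4.png

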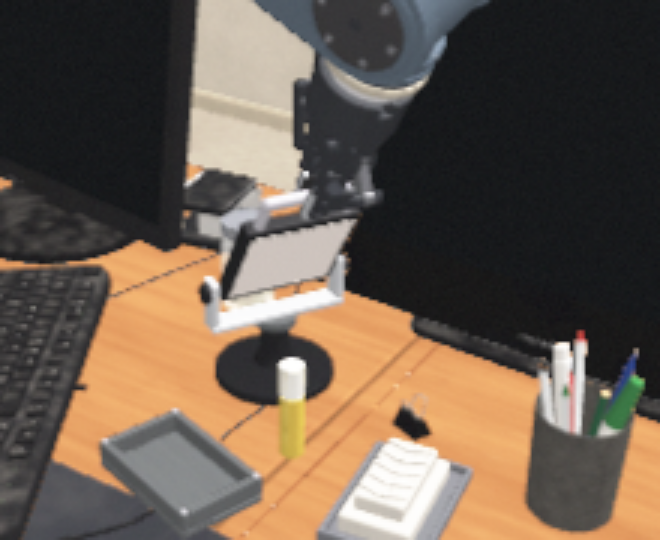

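The head is swivelled towards the cast and tilted, still gripped, with the panel at about (295,260) in the crop. I measure the panel plane, release and measure again.

```bash
cat > panel.py <<'E'
from h import *
def panel():
    im=optics.get_image("side"); px=im["pixels"]; w=cloud(im)
    m=((px.min(2)>150)&(w[...,2]>.108)&(w[...,2]<.215)&(np.linalg.norm(w-(AX+[.01,-.03,.04]),axis=2)<.075)).astype(np.uint8)
    m=cv2.morphologyEx(m,cv2.MORPH_OPEN,np.ones((3,3),np.uint8))
    n,l,st,_=cv2.connectedComponentsWithStats(m); m=l==1+np.argmax(st[1:,4])
    s=w[cv2.erode(m.astype(np.uint8),np.ones((3,3)))>0]
    for _ in range(3):
        c=s.mean(0); nv=np.linalg.svd(s-c,full_matrices=False)[2][2]; e=abs((s-c)@nv); s=s[e<max(.002,2*np.median(e))]
    if nv[1]>0: nv=-nv
    yaw=np.arctan2(nv[1],nv[0]); t=-np.arcsin(nv[2])
    f=np.array([np.cos(yaw),np.sin(yaw),0]); u=np.sin(t)*f+[0,0,np.cos(t)]; h=np.cross(u,nv)
    s=w[m]; s=s[abs((s-c)@nv)<.006]
    ext=[(s@v).min() for v in(h,u)],[(s@v).max() for v in(h,u)]; mid=np.mean(ext,0)
    C=mid[0]*h+mid[1]*u+(c@nv)*nv
    M=np.array([.5284,-.4169,.023])
    F=AX+.045*u+.008*nv
    print(len(s),"yaw",np.rad2deg(yaw).round(2),"tilt",t.round(3),"size",np.subtract(ext[1],ext[0]).round(3),"centre",C.round(4),"expected",F.round(4))
    print(" target in face frame: measured centre",[((M-C)@v).round(4) for v in(nv,h,u)]," model centre",[((M-F)@v).round(4) for v in(nv,h,u)])
E
python3 - <<'E'
from panel import *
panel()
r.set_gripper(.55); r.sleep(.2)
p=r.current_tool_pos(); z=R.from_quat(r.current_ee_rot()).as_matrix()[:,2]
r.move_linear(p-.09*z,vel=.08)
r.move_to([.35,-.45,.4],down(np.deg2rad(-75.6)))
panel(); print(r.current_t())
im=optics.get_image("top"); np.savez("top5.npz",**im); cv2.imwrite("pics/top5.png",cv2.resize(im["pixels"][150:300,160:420],None,fx=3,fy=3)[...,::-1])
E
```

```text
495 yaw -75.25 tilt 0.55 size [0.099 0.087] centre [ 0.4807 -0.2354  0.1452] expected [ 0.4808 -0.2304  0.1392]
 target in face frame: measured centre [np.float64(0.2239), np.float64(-0.0), np.float64(-0.0061)]  model centre [np.float64(0.2248), np.float64(-0.0015), np.float64(0.0015)]
505 yaw -75.21 tilt 0.545 size [0.116 0.087] centre [ 0.4896 -0.2326  0.1447] expected [ 0.4808 -0.2303  0.1393]
 target in face frame: measured centre [np.float64(0.2239), np.float64(-0.0095), np.float64(-0.0066)]  model centre [np.float64(0.225), np.float64(-0.0016), np.float64(0.0003)]
25.55
```

View pics/top5.png

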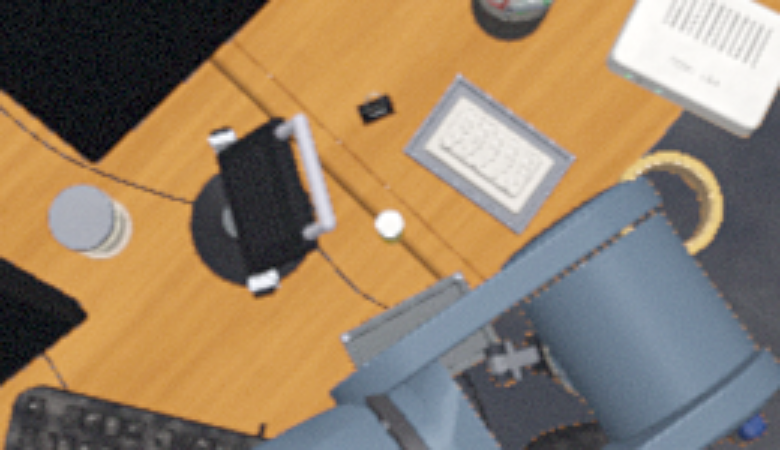

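The cast is flat in the tray, the lamp faces it with about 2 mm predicted error, and the bystanders have not moved. The arm is clear.

```bash
python3 -c "
from h import *
r.sleep(.3); print(r.hand_in())"
```

```text
the job is handed in; nothing more can be done
None
```

The job is handed in at about 26 s of the 67 s: the cast lies flat in the tray, ribs up and about 3 mm off centre, and by my measurements the lamp points within about 2 mm of its middle (at most 10 mm by the coarser panel-edge check, limit 20 mm); nothing else on the desk appears to have moved, and no verdict came back.

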